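# Scrape the plaster chips off the drilling board into its tray

### The job

Take the scraper by its wooden grip, stand its foot on the drilling board behind the two plaster chips, and wipe both chips off the end of the board into the catch tray. Push the chips only with the scraper, never with the gripper. When both lie in the tray, leave the scraper standing upright on the cleared board and let go of it.

Things in the scene. Friction and masses are not known exactly. Their poses are not given: they have to be found in the camera images.
- board: Fixed flat wooden board, 160 mm (x) by 200 mm (y), top 35 mm above the table, no rims; origin on the table under its centre, z up. An open grey catch tray adjoins its -y end: inside y -100 to -206 mm, x -86 to 86 mm, floor 4 mm and walls 28 mm above the table (lower than the board's top). Yaw within 0.45 rad of 0: the tray is always at the robot's right.
- scraper: Loose upright scraper, 0.2 kg, on the table left of the board: grey foot 120 (x) by 36 (y) by 14 mm high with a light wooden grip centred on it, 70 (x) by 24 mm (y), from 14 to 60 mm height. Origin: centre of the foot's underside, z up. Grip it across the 24 mm; wipe along its y, either side. Yaw within 0.4 rad of 0. Nearby: a plain stone block without grip, and a cup.
- chip_a: Loose white plaster chip, the longer, flatter one, about 24 x 17 x 10 mm, 12 g, lying on the board's -x half, within 35 mm of its middle line x = 0 and between y = -60 and +20 mm of the board. Origin: centre of its underside.
- chip_b: Loose white plaster chip, the shorter, thicker one, about 18 x 16 x 13 mm, 12 g, lying on the board's +x half, within 35 mm of its middle line x = 0 and between y = -60 and +20 mm of the board. Origin: centre of its underside.
There are look-alikes about, which are no part of the job. What is shaped like the chip_a but black is not meant.

How it is judged:
On the way, in this order (a step that is already met when the one before it is completed fails the run):
1. the scraper's foot is down on the board (within 10 mm of its top) while both chips are still on the board (x of scraper in the frame of board between -0.08 and 0.08 m and y of scraper in the frame of board between -0.1 and 0.1 m and z of scraper in the frame of board between 0.028 and 0.045 m and x of chip_a in the frame of board between -0.085 and 0.085 m and y of chip_a in the frame of board between -0.105 and 0.105 m and z of each of chip_a, chip_b in the frame of board above 0.03 m and x of chip_b in the frame of board between -0.085 and 0.085 m and y of chip_b in the frame of board between -0.105 and 0.105 m), for 0.1 s.
2. both chips are in the catch tray (x of chip_a in the frame of board between -0.09 and 0.09 m and y of chip_a in the frame of board between -0.21 and -0.098 m and z of chip_a in the frame of board between -0.005 and 0.03 m and x of chip_b in the frame of board between -0.09 and 0.09 m and y of chip_b in the frame of board between -0.21 and -0.098 m and z of chip_b in the frame of board between -0.005 and 0.03 m), for 0.2 s.
At the end, for the whole second after the job is handed in: Both chips lie still in the catch tray, below the board's top, and the scraper stands at rest on its foot on the wooden board, its centre over the board (within 80 mm of the middle along x, 100 mm along y), its foot within 7 mm of the board's top and within 10 degrees of upright (all of step 2 and x of scraper in the frame of board between -0.08 and 0.08 m and y of scraper in the frame of board between -0.1 and 0.1 m and z of scraper in the frame of board between 0.028 and 0.042 m and angle between scraper's own z axis and vertical below 0.17 rad and linear speed of each of scraper, chip_a, chip_b below 0.02 m/s); the robot touches nothing.
It fails at once if the gripper or arm pushes a chip (over 0.5 N) (contact force between any of the fingers, the arm and chip_a above 0.5 N or contact force between any of the fingers, the arm and chip_b above 0.5 N).
It also fails if it takes over 42 s, if anything falls off the work surface, if the arm or the gripper's body presses on something with over 40 N, if the wrist force passes 120 N, or if a joint passes its speed limit or range.

### The arm

A 6-joint arm with a two-finger parallel gripper is mounted at the origin on the work surface. World frame = base frame: x ahead of the robot, y to its left, z up, the work surface at z = 0. Lengths are in m, angles in rad, forces in N, time in s.
With the tool pointing down it reaches from about 0.25 to 0.725 m from the base axis. Payload 4 kg.
Tool frame: the origin (TCP) lies between the finger pads; the fingertips stand ctrl.nose_length ahead of it and the grasp point (between the pads) lies 11 mm behind it (ctrl.nose_length is the distance from the TCP to the fingertips, in m); z points along the fingers, y is the line along which they close (so a half turn about z gives the same grasp; the last joint's range is limited). The gripper opens to 85 mm and grips with 20 to 120 N. Pads are 22 mm wide; open, the fingers measure 114 mm over their backs; the gripper's body (76 mm by 85 mm) begins 54 mm behind the grasp point. The pads swing forward as they close: fully open they stand 13 mm farther back than shut.
Start: joints at [1.201, 0.241, 0.005, 1.335, 0, 1.571], TCP at [0.181, 0.466, 0.239] pointing down, gripper open.
Joint ranges: [-2.72, 2.72], [-1.05, 1.87], [-1.09, 1.28], [-1.99, 2.15], [-1.42, 1.44], [-3.14, 3.14]. Speed limits (rad/s): [2.79, 2.79, 3.14, 3.14, 3.14, 3.14].

### API

Orientations are given as a unit quaternion [x, y, z, w].
In Python, from bench import ctrl gives the robot as it stands.
- The arm moves only by the tool send_rows, never from a script. Its argument "plan" is a list of rows, each a list of 4 numbers: the shift along the tool's x, y, z in cm, then the turn about the tool's z in degrees. In form: [[dx, dy, dz, turn], ...]. A call has 1 to 10 rows; each row is the pose to reach, as a shift and turn from the pose commanded when the call began, along the tool's axes at that moment; what a row does not reach only later rows make up. A row lasts 1/8 s, in which the tool goes at most 62.5 mm and 10.7 degrees, less where a joint would pass 70% of its speed; a pose out of reach is approached as far as the arm can. A call with a gripper value outside its range is refused whole. "gripper" is the finger opening in cm, from 0 to 8.54, set as the call begins (left out, the last holds). The fingers move at their own pace and stop on an object; "force" is the grip in N (left out, the last holds). Time passes only in rows, so rows that repeat a pose let the fingers close. It gives the time, the measured TCP pose, the force, the opening and the grip force at its end, in the units of the state.
- ctrl.get_state(): the state, without advancing time (a new reading comes with each control period).
- ctrl.read_camera(name): name is "side" or "top" or "wrist"; returns (picture, depth): 400x640x3 uint8, red, green, blue; 400x640 float32, m along the optical axis (not along the pixel's ray), 0 where there is no reading.
- ctrl.camera_params(name): a dict with "camera_matrix" (3x3 intrinsics, pixels), "extrinsics" (4x4, takes a point from camera to world coordinates). Camera axes: x right, y down, z forward; pixel columns grow to the right and rows downward; lengths in m; the calibration is good to about 2 mm. A picture is of the moment at which its call begins: read the wrist's pose just before it. camera_params takes no time and is no camera call; for the wrist camera it gives the pose at the moment of the call.
- ctrl.job_done(): hands the job in; it is judged then, once.
Trained networks look in the newest picture that a camera, given by its name, has taken for a name from the list of things; names that differ only in an ending like _2 or _b are one class to them, and where a whole thing is asked for, a point or a joint stands for the part that bears it (a point fixed in the world has none). Each returns a list of dicts, best first, with "p" (0 to 1); they miss things now and then, are a little off and sometimes report something else, mostly with a low value. They report only what shows in the picture. A call takes as long as a camera call. They do not tell look-alikes from the thing itself.
- ctrl.recognise(camera, label): "location" ([row, column] as shares, 0 to 1, of the picture: columns of its width, rows of its height, amid what is visible of it).
- ctrl.masks_of(camera, label): "mask" (400x640 bool, what is visible of it) and "location" ([row, column] as shares, 0 to 1, of the picture: columns of its width, rows of its height, amid what is visible of it).
- ctrl.spot_point(camera, label): "location" ([row, column] as shares, 0 to 1, of the picture: columns of its width, rows of its height: a listed point, or the origin of a listed thing).
The state is a dict: "time_s": time; "joints": joint angles; "qvel": joint speeds; "effort": joint torques, N m; "tool_pos": TCP position; "tcp_rot": TCP orientation; "force": force on the tool from outside, world axes, zero at the start; "moment": the same for the moment, N m; "opening": opening from 0.0 (shut) to 1.0 (fully open); "grasp_force": force on a finger pad.
Only numpy, scipy, OpenCV 4.12 (cv2) and the standard library are available. Lean on these libraries where they do the work, as an engineer would, in place of code of your own. Each camera call takes 0.05 s, during which the arm holds its last target. There are 200 camera calls.

## Working session

There is one attempt and no reset: what is moved stays moved. The work goes in short steps, Python scripts to look and compute and a tool call to move; the robot and the scene stay as the last step left them, time stands still between calls to the robot, and variables do not carry over. Pictures are saved under pics/ and viewed, at most 10 in all, crops included, and the job is handed in when it is done.

Besides the shell and the picture viewer there is one more tool, called after "Emit:" as name([rows], argument=value, ...), one row to a line, values as JSON. send_rows: Moves the arm, as the interface text tells. Its arguments: {"type":"object","properties":{"plan":{"type":"array"},"gripper":{"type":"number"},"force":{"type":"number"}},"required":["plan"]}

```bash
ls; mkdir -p pics
cat > h.py <<'E'
import numpy as np, cv2
from bench import ctrl
def cloud(name):
    p=ctrl.camera_params(name); im,d=ctrl.read_camera(name)
    K=np.array(p["camera_matrix"]);T=np.array(p["extrinsics"])
    v,u=np.mgrid[:400,:640]
    P=np.stack([(u-K[0,2])/K[0,0]*d,(v-K[1,2])/K[1,1]*d,d],-1)
    return im,d,P@T[:3,:3].T+T[:3,3]
E
python3 - <<'E'
from h import *
s=ctrl.get_state();print(s,ctrl.nose_length)
for c in("top","side"):
    im,d,W=cloud(c)
    cv2.imwrite(f"pics/{c}0.png",im[:,:,::-1]);np.savez(f"{c}0.npz",im=im,d=d,W=W)
    print(c,np.array(ctrl.camera_params(c)["extrinsics"]).round(3).tolist())
    for l in("board","scraper","chip_a","chip_b"):
        for m in ctrl.masks_of(c,l):
            w=W[m["mask"]&(d>0)]
            if len(w)==0: continue
            print(l,round(m["p"],2),(np.array(m["location"])*[400,640]).round(0),len(w),np.median(w,0).round(3),w.min(0).round(3),w.max(0).round(3),np.median(im[m["mask"]],0))
E
```

```text
pics
{'time_s': 0.0, 'joints': array([1.20098908e+00, 2.41433727e-01, 3.71010243e-03, 1.33520547e+00,
       5.38422628e-05, 1.57082457e+00]), 'qvel': array([ 0.00145734,  0.00144718,  0.00219891, -0.00270196, -0.00034989,
       -0.0017136 ]), 'effort': array([-1.56143260e-04, -3.72315109e+01,  2.52409369e+01,  1.69901684e-02,
       -2.04466446e-04, -4.38337452e-06]), 'tool_pos': array([0.18047723, 0.46562177, 0.2383972 ]), 'tcp_rot': array([ 1.83865608e-01,  9.82950813e-01, -1.04325860e-03, -2.22503835e-04]), 'force': array([ 0.1879576 , -0.96208858, -0.90155039]), 'moment': array([ 0.02387842, -0.03599293, -0.00136473]), 'grasp_force': 0.0, 'opening': 0.9951013471000268} 0.008
top [[-0.011, -0.989, 0.145, 0.336], [-1.0, 0.009, -0.014, 0.107], [0.013, -0.145, -0.989, 1.285], [0.0, 0.0, 0.0, 1.0]]
board 0.79 [183. 414.] 7560 [ 0.552 -0.166  0.032] [ 0.452 -0.335 -0.004] [0.662 0.001 0.044] [210. 135.  58.]
scraper 0.96 [162. 247.] 581 [0.605 0.257 0.03 ] [0.554 0.235 0.   ] [0.673 0.284 0.067] [181. 172. 114.]
chip_a 0.62 [242. 430.] 72 [ 0.406 -0.207  0.009] [ 0.394 -0.222 -0.004]
[... 923 characters left out ...]
0.156  0.05 ] [225. 194. 162.]
chip_a 0.67 [318. 254.] 184 [ 0.375 -0.154  0.01 ] [ 0.363 -0.161  0.001] [ 0.387 -0.142  0.012] [26. 36. 28.]
chip_a 0.6 [349. 280.] 237 [ 0.408 -0.211  0.01 ] [ 0.396 -0.219 -0.001] [ 0.42  -0.193  0.012] [28. 37. 30.]
chip_b 0.71 [298. 360.] 196 [ 0.529 -0.17   0.044] [ 0.518 -0.179  0.034] [ 0.543 -0.153  0.047] [254. 253. 248.]
chip_b 0.68 [286. 389.] 176 [ 0.577 -0.168  0.047] [ 0.568 -0.176  0.034] [ 0.59  -0.156  0.05 ] [225. 194. 162.]
chip_b 0.67 [318. 254.] 184 [ 0.375 -0.154  0.01 ] [ 0.363 -0.161  0.001] [ 0.387 -0.142  0.012] [26. 36. 28.]
chip_b 0.6 [349. 280.] 237 [ 0.408 -0.211  0.01 ] [ 0.396 -0.219 -0.001] [ 0.42  -0.193  0.012] [28. 37. 30.]
```

View pics/top0.png

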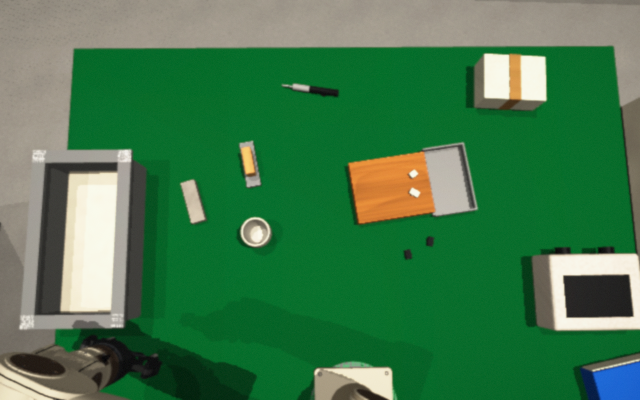

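View pics/side0.png

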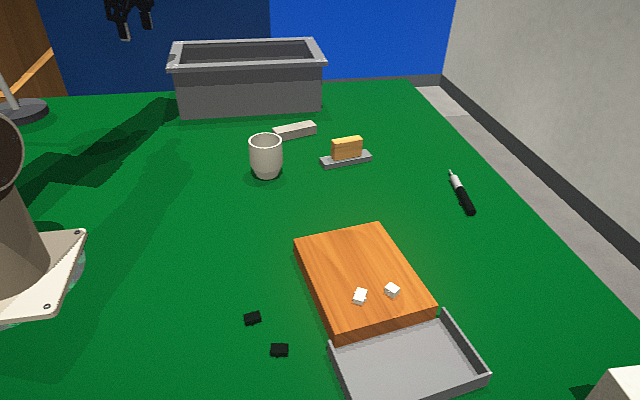

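Run:
```python
from h import *
for c in("top","side"):
    z=np.load(c+"0.npz");W=z["W"];d=z["d"];im=z["im"]
    X,Y,Z=W[...,0],W[...,1],W[...,2]
    def rect(n,m):
        m=m&(d>0);m=cv2.morphologyEx(m.astype(np.uint8),cv2.MORPH_OPEN,np.ones((2,2)))>0
        k,lab,st,_=cv2.connectedComponentsWithStats(m.astype(np.uint8))
        if k<2:return
        i=1+st[1:,4].argmax();p=(W[lab==i][:,:2]*1000).astype(np.float32)
        print(c,n,len(p),np.round(cv2.minAreaRect(p)[0],1),np.round(cv2.minAreaRect(p)[1],1),round(cv2.minAreaRect(p)[2],1),"z",np.median(W[lab==i][:,2]).round(4))
    rs=(X>.5)&(X<.72)&(Y>.2)&(Y<.31)
    rect("grip",rs&(Z>.05)); rect("foot",rs&(Z>.009)&(Z<.02)); rect("scr",rs&(Z>.009))
    rb=(X>.4)&(X<.72)&(Y>-.3)&(Y<.04)
    rect("board",rb&(Z>.029)&(Z<.06))
    rect("chips",rb&(Z>.0395)&(Z<.06)&(X<.555)); rect("chips",rb&(Z>.0395)&(Z<.06)&(X>.555))
    big=cv2.resize(im[270:350,300:460] if c=="side" else im[130:230,330:490],None,fx=5,fy=5,interpolation=cv2.INTER_CUBIC)
    cv2.imwrite(f"pics/{c}crop.png",cv2.resize(big,(800,400 if c=="side" else 500))[:,:,::-1])
```

```text
top grip 258 [617.1 259.5] [76.2 21.8] 10.7 z 0.0588
top foot 170 [581.  252.2] [51.9 35.2] 10.3 z 0.0133
top scr 598 [496.1 208.4] [374.9  59.2] 23.3 z 0.0205
top board 4672 [510.9 -38.8] [204.3 407.6] 23.6 z 0.0347
top chips 57 [ 527.4 -167.4] [25.5 14.3] 61.5 z 0.0442
top chips 45 [ 575.6 -166.2] [15.2 23. ] 20.0 z 0.0463
side grip 246 [504.7 -85.1] [956.6  66.7] 71.7 z 0.0576
side foot 336 [ 481.5 -117.9] [876.8 114.9] 70.1 z 0.0127
side scr 956 [495.  -80.6] [956.2 114.9] 70.1 z 0.0276
side board 10100 [ 535.5 -260.8] [612.1 219.6] 82.4 z 0.0349
side chips 173 [ 532.7 -164.3] [30.1 17.4] 57.6 z 0.0444
side chips 148 [ 481.9 -349.3] [443.6  20.5] 61.9 z 0.0469
```

The top view shows the scraper with its amber grip at (col 249, row 162), the stone at (192, 201), the cup at (256, 232) and the board at about (390, 187). There are two white chips at (414, 192) and (413, 174). The two black pieces at (407, 254) and (430, 242) lie off the board and are look-alikes. The white ones on the board fit: the -x chip at (414, 192) is chip_a and the +x chip at (413, 174) is chip_b. I'll confirm this in a crop.

Run:
```python
from h import *
for c in("top","side"):
    z=np.load(c+"0.npz");W=z["W"];d=z["d"]
    X,Y,Z=W[...,0],W[...,1],W[...,2]
    def rect(n,m):
        m=m&(d>0)
        k,lab,st,_=cv2.connectedComponentsWithStats(m.astype(np.uint8),connectivity=4)
        i=1+st[1:,4].argmax();p=(W[lab==i][:,:2]*1000).astype(np.float32)
        r=cv2.minAreaRect(p);print(c,n,len(p),np.round(r[0],1),np.round(r[1],1),round(r[2],1),"z",np.median(W[lab==i][:,2]).round(4),p.mean(0).round(1))
    rs=(X>.5)&(X<.72)&(Y>.2)&(Y<.31)
    rect("grip",rs&(Z>.05)); rect("scr",rs&(Z>.007))
    rb=(X>.4)&(X<.72)&(Y>-.3)&(Y<.04)
    rect("board",rb&(Z>.0305)&(Z<.06))
    rect("chipa",rb&(Z>.0395)&(Z<.06)&(X<.555)); rect("chipb",rb&(Z>.0395)&(Z<.06)&(X>.555))
```

```text
top grip 263 [614.3 260.3] [70.4 24.4] 10.9 z 0.0593 [613.5 259.8]
top scr 620 [614.3 260.4] [120.5  36.1] 10.6 z 0.019 [608.6 257.5]
top board 4504 [ 545.5 -108.3] [160.6 200.7] 8.3 z 0.0349 [ 544.1 -107.6]
top chipa 60 [ 529.4 -164.6] [24.2 17.7] 61.2 z 0.045 [ 529.4 -164.4]
top chipb 46 [ 577.8 -163.1] [16.2 20.5] 34.4 z 0.047 [ 577.9 -162.9]
side grip 248 [615.8 258.4] [70.1 26.9] 12.1 z 0.0584 [613.8 254.1]
side scr 1010 [615.9 258.7] [120.8  39.9] 10.5 z 0.0287 [612.5 250.5]
side board 10016 [ 546.1 -109.3] [160.6 202.4] 8.1 z 0.0349 [ 544.6 -123.1]
side chipa 174 [ 530.1 -165.8] [26.  18.3] 67.7 z 0.0446 [ 529.7 -167.3]
side chipb 150 [ 578.5 -164.7] [16.7 18.5] 38.6 z 0.0472 [ 578.  -166.3]
```

View pics/sidecrop.png

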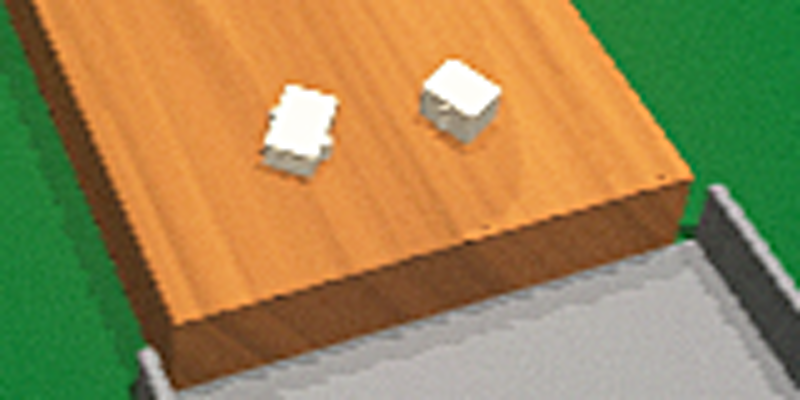

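The crop shows chip_a, the elongated flat one, at (300, 130), and chip_b, the cube-like one, at (460, 100). Both are white and on the board, so they match. Scraper yaw is +10.7° and board yaw +8.2°, and both views agree to 1–2 mm.

```bash
cat >> h.py <<'E'
from scipy.spatial.transform import Rotation as R
B=np.array([.5458,-.1088]);BY=np.radians(8.2)
def bw(x,y): return B+[x*np.cos(BY)-y*np.sin(BY),x*np.sin(BY)+y*np.cos(BY)]
def rel(x,y,z,yaw_y=None):
    "shift in cm and turn in deg to bring TCP to x,y,z with tool y at yaw_y deg"
    s=ctrl.get_state();Q=R.from_quat(s["tcp_rot"]).as_matrix()
    d=Q.T@(np.array([x,y,z])-s["tool_pos"])*100
    a=np.degrees(np.arctan2(Q[1,1],Q[0,1]))
    t=0 if yaw_y is None else -((yaw_y-a+180)%360-180)
    print("d",d.round(2),"turn",round(t,1),"| tcp",s["tool_pos"].round(4),"ya",round(a,1),"zax",Q[:,2].round(3),"j",s["joints"].round(2),"F",s["force"].round(1),"op",round(s["opening"],3),"gf",round(s["grasp_force"],1),"t",s["time_s"])
E
python3 -c "
from h import *
rel(.615,.2595,.18,100.7)"
```

```text
d [-47.96  -3.57   5.93] turn -31.9 | tcp [0.1807 0.4662 0.2393] ya 68.8 zax [-0. -0. -1.] j [ 1.2   0.24  0.    1.34 -0.    1.57] F [-0.7  0.4 -0.3] op 1.0 gf 0.0 t 0.5
```

Emit:
send_rows([
  [-6,-0.4,0,-4],
  [-12,-0.9,0,-8],
  [-18,-1.3,0.5,-12],
  [-24,-1.8,1.5,-16],
  [-30,-2.2,2.5,-20],
  [-36,-2.7,3.5,-24],
  [-42,-3.1,4.5,-28],
  [-48,-3.6,5.9,-32],
  [-48,-3.6,5.9,-32],
  [-48,-3.6,5.9,-32],
], gripper=8)

```text
time_s: 1.75
tool_pos: [0.6149, 0.2589, 0.1796]
tcp_rot: [-0.094, 0.996, -0.0, -0.001]
force: [-0.5, -0.0, 0.6]
opening: 0.938
grasp_force: 0.0
```

Run:
```python
from h import *
im,d,W=cloud("wrist");cv2.imwrite("pics/w1.png",im[:,:,::-1])
X,Y,Z=W[...,0],W[...,1],W[...,2]
for lo,hi in((.05,.07),(.007,.07)):
    m=(d>0)&(X>.5)&(X<.72)&(Y>.2)&(Y<.32)&(Z>lo)&(Z<hi)
    print(m.sum(),cv2.minAreaRect((W[m][:,:2]*1000).astype(np.float32)),np.median(Z[m]) if m.any() else 0)
rel(.615,.2595,.034,100.7)
```

```text
1768 ((617.579345703125, 260.9208679199219), (68.82344055175781, 23.690664291381836), 10.651384353637695) 0.0605486493744582
3435 ((618.5535888671875, 260.9961242675781), (119.55963897705078, 36.038604736328125), 10.607837677001953) 0.058008531910893446
d [-0.04 -0.02 14.65] turn 0.1 | tcp [0.6146 0.2596 0.1805] ya 100.8 zax [-0.  0. -1.] j [0.4  0.61 0.41 1.38 0.   0.21] F [-0.3  0.2  0.2] op 0.939 gf 0.0 t 1.8
```

View pics/w1.png

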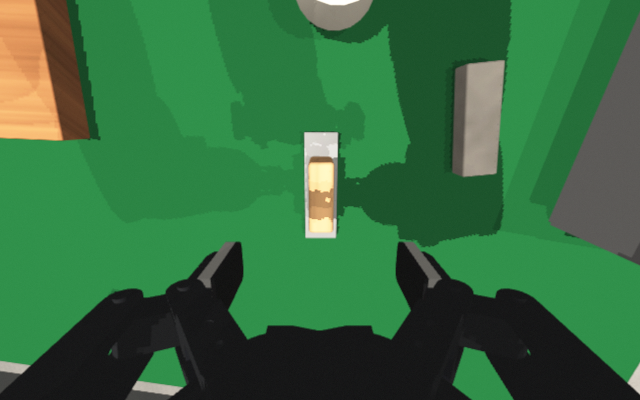

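The wrist view shows the grip at (320, 195), centred between the open fingers and aligned with them. The stone is well clear at (478, 118). I'll descend and close.

Emit:
send_rows([
  [-0.15,0,4,0],
  [-0.15,0,8,0],
  [-0.15,0,11,0],
  [-0.15,0,13,0],
  [-0.15,0,14.6,0],
  [-0.15,0,14.6,0],
])

```text
time_s: 2.55
tool_pos: [0.6154, 0.26, 0.0338]
tcp_rot: [-0.095, 0.995, -0.0, -0.001]
force: [0.3, -0.1, 0.4]
opening: 0.936
grasp_force: 0.0
```

Emit:
send_rows([
  [0,0,0,0],
  [0,0,0,0],
  [0,0,0,0],
  [0,0,0,0],
  [0,0,0,0],
  [0,0,0,0],
  [0,0,0,0],
], gripper=0.5, force=60)

```text
time_s: 3.42
tool_pos: [0.6173, 0.2597, 0.0353]
tcp_rot: [-0.094, 0.996, 0.0, 0.001]
force: [-0.8, 0.7, 6.1]
opening: 0.269
grasp_force: 59.8
```

```bash
python3 -c "
from h import *
rel(.615,.2595,.15,98.2)"
```

```text
d [  0.21   0.03 -11.47] turn 2.6 | tcp [0.6173 0.2597 0.0353] ya 100.8 zax [ 0.002  0.001 -1.   ] j [ 0.4   0.71  0.21  1.07 -0.    0.21] F [-0.8  0.7  6.1] op 0.269 gf 59.8 t 3.425
```

Emit:
send_rows([
  [0,0,-3,0],
  [0,0,-7,0],
  [0,0,-10,0],
  [0,0,-11.5,1.3],
  [0,0,-11.5,2.6],
  [0,0,-11.5,2.6],
])

```text
time_s: 4.18
tool_pos: [0.6157, 0.259, 0.1471]
tcp_rot: [-0.071, 0.997, -0.001, -0.002]
force: [-0.4, -0.1, -2.8]
opening: 0.273
grasp_force: 59.1
```

```bash
python3 -c "
from h import *
rel(*bw(0,.03),.12,98.2)"
```

```text
d [ 12.15 -32.4    2.78] turn -0.0 | tcp [0.6157 0.259  0.1471] ya 98.2 zax [-0.003 -0.001 -1.   ] j [0.4  0.63 0.36 1.31 0.   0.26] F [-0.4 -0.1 -2.8] op 0.273 gf 59.1 t 4.175
```

Emit:
send_rows([
  [1.5,-4,0,0],
  [3.2,-8.5,0,0],
  [4.9,-13,0,0],
  [6.6,-17.5,0,0],
  [8.3,-22,0.5,0],
  [9.9,-26.5,1.5,0],
  [11.3,-30,2.3,0],
  [12.1,-32.4,2.8,0],
  [12.1,-32.4,2.8,0],
  [12.1,-32.4,2.8,0],
])

```text
time_s: 5.42
tool_pos: [0.5427, -0.0781, 0.1204]
tcp_rot: [-0.072, 0.997, 0.0, -0.001]
force: [0.2, 0.4, -2.0]
opening: 0.272
grasp_force: 59.5
```

Run:
```python
from h import *
rel(*bw(0,.03),.0703,98.2)
for c in("wrist","side"):
  im,d,W=cloud(c);cv2.imwrite(f"pics/{c}2.png",im[:,:,::-1])
  for m in ctrl.masks_of(c,"scraper"):
    w=W[m["mask"]&(d>0)];tz=ctrl.get_state()["tool_pos"][2]
    print(c,m["p"],np.percentile(w,[2,50,98],axis=0).round(4).tolist(),tz)
```

```text
d [ 0.13 -0.09  5.01] turn 0.0 | tcp [ 0.5427 -0.0781  0.1204] ya 98.2 zax [-0.002  0.001 -1.   ] j [-0.14  0.41 -0.07  1.09  0.   -0.29] F [ 0.2  0.4 -2. ] op 0.272 gf 59.5 t 5.425
wrist 0.61 [[0.4858, -0.1, 0.0988], [0.5187, -0.0807, 0.1451], [0.5671, -0.0653, 0.147]] 0.12100247960540184
side 0.89 [[0.4833, -0.1032, 0.0344], [0.5268, -0.0901, 0.1002], [0.5994, -0.0399, 0.1461]] 0.12128913283336828
```

View pics/side2.png

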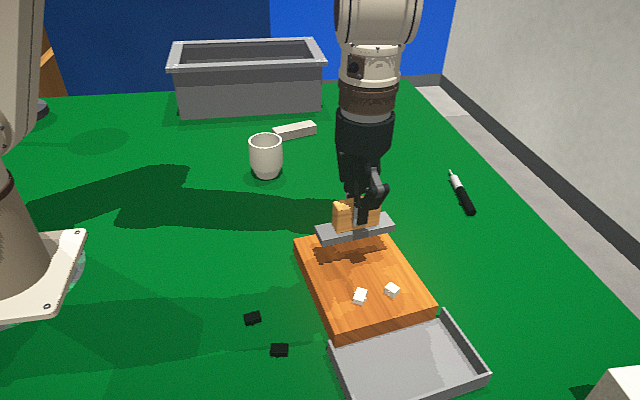

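The side view shows the scraper held upright over the board with its foot at (355, 230), behind both chips at (360, 296) and (391, 290). I'll lower it.

Emit:
send_rows([
  [0,0,2.5,0],
  [0,0,4,0],
  [0,0,4.6,0],
  [0,0,4.9,0],
  [0,0,5.0,0],
  [0,0,5.0,0],
])

```text
time_s: 6.38
tool_pos: [0.5437, -0.0786, 0.0718]
tcp_rot: [-0.072, 0.997, -0.0, 0.0]
force: [0.3, -0.2, -1.7]
opening: 0.268
grasp_force: 59.5
```

```bash
python3 -c "
from h import *
rel(*bw(0,-.10),.0703,98.2)"
```

```text
d [  0.22 -13.02   0.15] turn 0.0 | tcp [ 0.5437 -0.0786  0.0718] ya 98.2 zax [ 0.001 -0.    -1.   ] j [-0.14  0.46 -0.13  0.97  0.   -0.29] F [ 0.3 -0.2 -1.7] op 0.268 gf 59.5 t 6.375
```

Emit:
send_rows([
  [0.1,0,0.12,0],
  [0.2,-0.6,0.12,0],
  [0.2,-1.4,0.12,0],
  [0.2,-2.2,0.12,0],
  [0.2,-3,0.12,0],
  [0.2,-3.8,0.12,0],
  [0.2,-4.6,0.12,0],
  [0.2,-5.4,0.12,0],
  [0.2,-6.2,0.12,0],
  [0.2,-7,0.12,0],
])

```text
time_s: 7.62
tool_pos: [0.5514, -0.1484, 0.0702]
tcp_rot: [-0.072, 0.997, 0.0, 0.0]
force: [-0.6, 1.8, 1.0]
opening: 0.273
grasp_force: 59.7
```

Emit:
send_rows([
  [0,-0.7,0,0],
  [0,-1.4,0,0],
  [0,-2.1,0,0],
  [0,-2.8,0,0],
  [0,-3.5,0,0],
  [0,-4.2,0,0],
  [0,-4.9,0,0],
  [0,-5.6,0,0],
  [0,-6.0,0,0],
  [0,-6.0,0,0],
])

```text
time_s: 8.88
tool_pos: [0.56, -0.2082, 0.0702]
tcp_rot: [-0.071, 0.997, -0.001, 0.0]
force: [-0.3, 0.6, 3.7]
opening: 0.272
grasp_force: 60.2
```

Run:
```python
from h import *
rel(*bw(0,-.02),.0703,98.2)
im,d,W=cloud("side");cv2.imwrite("pics/side3.png",im[:,:,::-1])
for m in ctrl.masks_of("side","chip_a"):
    w=np.median(W[m["mask"]&(d>0)],0);e=w[:2]-B
    print(m["p"],w.round(3),np.round([e@[np.cos(BY),np.sin(BY)],e@[-np.sin(BY),np.cos(BY)]],3))
```

```text
d [-0.01  8.05 -0.02] turn -0.0 | tcp [ 0.56   -0.2082  0.0702] ya 98.2 zax [ 0.    -0.001 -1.   ] j [-0.36  0.55  0.01  1.03 -0.   -0.5 ] F [-0.3  0.6  3.7] op 0.272 gf 60.2 t 8.875
0.79 [ 0.408 -0.212  0.01 ] [-0.152 -0.083]
0.57 [ 0.376 -0.154  0.009] [-0.175 -0.021]
0.48 [ 0.538 -0.225  0.017] [-0.024 -0.114]
0.45 [ 0.58  -0.223  0.019] [ 0.017 -0.118]
```

View pics/side3.png

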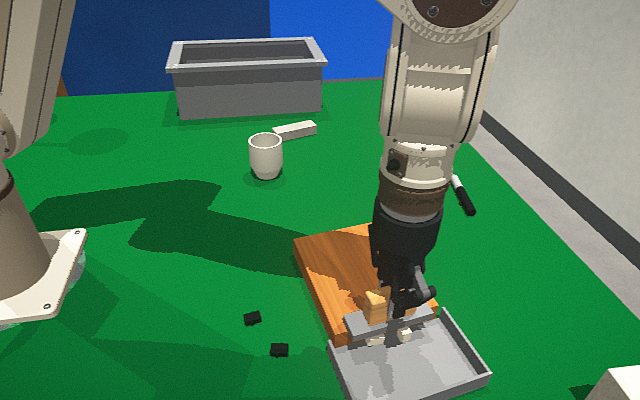

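The side view shows both chips in the tray at (375, 337) and (405, 334), close to the board's edge. I'll draw the scraper back and release it.

Emit:
send_rows([
  [0,0.8,-0.1,0],
  [0,2,-0.1,0],
  [0,3.2,-0.1,0],
  [0,4.4,-0.1,0],
  [0,5.6,-0.1,0],
  [0,6.8,-0.1,0],
  [0,7.6,-0.1,0],
  [0,8,0,0],
  [0,8,0,0],
  [0,8,0,0],
])

```text
time_s: 10.22
tool_pos: [0.5486, -0.1284, 0.0703]
tcp_rot: [-0.072, 0.997, 0.0, 0.0]
force: [0.0, 0.3, -0.7]
opening: 0.276
grasp_force: 59.6
```

Emit:
send_rows([
  [0,0,0,0],
  [0,0,0,0],
  [0,0,0,0],
  [0,0,0,0],
  [0,0,0,0],
  [0,0,0,0],
], gripper=6.5)

```text
time_s: 10.98
tool_pos: [0.5484, -0.1283, 0.0701]
tcp_rot: [-0.072, 0.997, -0.0, -0.0]
force: [-1.0, -0.2, -0.1]
opening: 0.758
grasp_force: 0.0
```

Emit:
send_rows([
  [0,0,-1,0],
  [0,0,-3,0],
  [0,0,-6,0],
  [0,0,-10,0],
  [0,0,-14,0],
  [0,0,-16,0],
  [0,0,-16,0],
  [0,0,-16,0],
])

```text
time_s: 11.98
tool_pos: [0.5479, -0.1282, 0.2293]
tcp_rot: [-0.072, 0.997, 0.0, -0.001]
force: [0.2, -0.5, 0.5]
opening: 0.761
grasp_force: 0.0
```

Run:
```python
from h import *
rel(*bw(0,-.02),.0703,98.2)
for c in ("side","top"):
  im,d,W=cloud(c);cv2.imwrite(f"pics/{c}4.png",im[:,:,::-1])
  for l in("chip_a","scraper"):
   for m in ctrl.masks_of(c,l):
    p=W[m["mask"]&(d>0)];w=np.median(p,0);e=w[:2]-B
    print(c,l,m["p"],w.round(3),np.round([e@[np.cos(BY),np.sin(BY)],e@[-np.sin(BY),np.cos(BY)]],3),np.percentile(p[:,2],[2,98]).round(3))
```

```text
d [-0.09 -0.06 15.9 ] turn 0.0 | tcp [ 0.5479 -0.1282  0.2293] ya 98.2 zax [-0.001  0.    -1.   ] j [-0.23  0.37  0.16  1.36 -0.   -0.37] F [ 0.2 -0.5  0.5] op 0.761 gf 0.0 t 11.975
side chip_a 0.76 [ 0.375 -0.154  0.009] [-0.175 -0.02 ] [0.003 0.012]
side chip_a 0.71 [ 0.407 -0.212  0.01 ] [-0.152 -0.083] [0.001 0.012]
side chip_a 0.7 [ 0.58  -0.223  0.019] [ 0.018 -0.118] [0.005 0.023]
side chip_a 0.67 [ 0.537 -0.224  0.019] [-0.025 -0.113] [0.009 0.024]
side scraper 0.68 [ 0.542 -0.139  0.059] [-0.008 -0.03 ] [0.037 0.096]
top chip_a 0.51 [ 0.373 -0.148  0.009] [-0.176 -0.015] [-0.002  0.016]
top scraper 0.73 [ 0.522 -0.126  0.058] [-0.026 -0.013] [0.038 0.099]
```

View pics/side4.png

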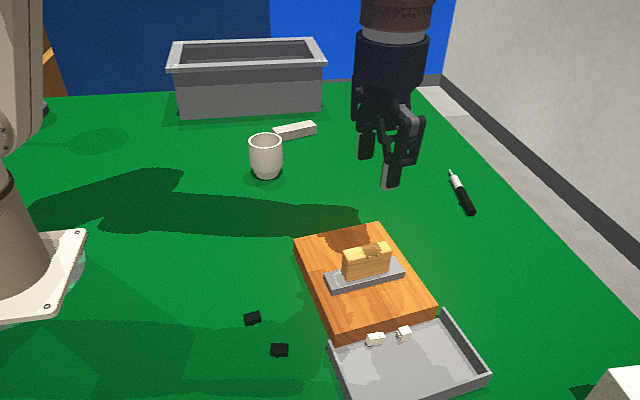

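The side view shows the scraper standing upright on the board at (365, 275). Both chips are in the tray at (375, 339) and (404, 333), and the gripper is clear of everything.

```bash
python3 -c "
from bench import ctrl
print(ctrl.job_done())"
```

```text
the job is handed in; nothing more can be done
None
```

I handed the job in at about 12 s: the last pictures show both chips in the catch tray and the scraper released, standing upright on the cleared board; the hand-in returned no verdict.

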